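# Reset the tripped breakers in order

## Robot

A 7-joint arm with a two-finger parallel gripper is mounted at the origin on a cart in front of the work surface, level with it; the furniture and walls round the work are solid. World frame = base frame: x ahead of the robot, y to its left, z up, the work surface at z = 0. Lengths are in mm, angles in rad, forces in N, time in s.
With the tool pointing down it reaches from about 400 to 875 mm from the base axis. Payload 4.4 kg.
Tool frame: the origin (TCP) lies between the finger pads; the fingertips stand 22 mm ahead of it and the grasp point (between the pads) lies 3 mm ahead of it; z points along the fingers, y is the line along which they close (so a half turn about z gives the same grasp; the last joint's range is limited). The gripper opens to 85 mm and grips with 20 to 120 N. Pads are 22 mm wide; open, the fingers measure 114 mm over their backs; the gripper's body (76 mm by 85 mm) begins 54 mm behind the grasp point. The pads swing forward as they close: fully open they stand 13 mm farther back than shut.
Start: joints at [1.138, 0.628, 0.038, 1.517, -0.027, 0.996, -0.02], TCP at [233.137, -606.766, 253.313] pointing down, gripper open.
Joint ranges: [-3.06, 3.06], [-0.37, 2.12], [-1.25, 1.32], [0.18, 2.47], [-1.1, 4.24], [0.23, 1.98], [-2.94, 2.94]. Speed limits (rad/s): [2.57, 2.57, 3.14, 3.14, 3.14, 3.14, 3.14].

## Interface

Orientations are given as [roll, pitch, yaw] about the fixed x, y, z axes, in that order (R = Rz(yaw) Ry(pitch) Rx(roll)).
In Python, from cell import ctrl gives the robot as it stands.
- The arm moves only by the tool step_arm, never from a script. Its argument "plan" is a list of rows, each an object of numbers: "dx", "dy", "dz": the shift along the tool's x, y, z scaled (see below); "ax", "ay", "az": the turn, a rotation vector about the tool's x, y, z scaled (see below); "gripper": the opening, from 0 (shut) to 1 (fully open). A call has 1 to 20 rows; each row shifts and turns the commanded pose from where the row before left it, along the tool's axes as they then stand; what a row does not reach is not made up. The controller multiplies each number of a shift by 0.3 m and each number of a turn by 90 degrees. A row lasts 1/8 s, in which the tool goes at most 62.5 mm and 10.7 degrees, less where a joint would pass 70% of its speed; a pose out of reach is approached as far as the arm can. A call with a number of a shift or a turn outside -1 to 1 is refused whole. A call with a gripper value outside its range is refused whole. The fingers move at their own pace and stop on an object; the grip force is fixed at half the most. Time passes only in rows, so rows that do not move let the fingers close. It gives the time, the measured TCP pose, the force, the opening and the grip force at its end, in the units of the state.
- ctrl.read_state(): the state, without advancing time (a new reading comes with each control period).
- ctrl.get_image(name): name is "scene" or "top"; returns a dict with "color" (420x560x3 uint8, red, green, blue), "range_z" (420x560 float32, mm along the optical axis (not along the pixel's ray), 0 where there is no reading), "fx", "fy", "cx", "cy" (pixels), "T" (4x4, takes a point from camera to world coordinates). Camera axes: x right, y down, z forward; pixel columns grow to the right and rows downward; lengths in mm; the calibration is good to about 2 mm. A picture is of the moment at which its call begins.
- ctrl.finish_job(): hands the job in; it is judged then, once.
The state is a dict: "clock": time; "qpos": joint angles; "qd": joint speeds; "tau": joint torques, N m; "eef_pos": TCP position; "tool_rot": TCP orientation; "force": force on the tool from outside, world axes, zero at the start; "torque": the same for the moment, N m; "width": finger opening in mm; "gripper_force": force on a finger pad.
Only numpy, scipy, OpenCV 4.12 (cv2) and the standard library are available. Lean on these libraries where they do the work, as an engineer would, in place of code of your own. Each camera call takes 0.05 s, during which the arm holds its last target. There are 200 camera calls.

## Task

The cell's three push-to-reset breakers on the small panel have tripped and their caps stand out. With a fingertip, press each one in lightly until it is in and stays in: first the square cap (main), then the round cap (drives), last the narrow bar cap (gripper). Do not press the mushroom stop button beside them, and leave the loose things around the panel where they are.

Things in the scene. Friction and masses are not known exactly. Their poses are not given: they have to be found in the camera images.
- panel: aluminium mounting plate, 150 mm (x) by 164 mm (y), 4 mm thick, lying on the worktop, fixed; two steel rails run along its y axis and carry four grey devices with black caps, two by two, centred at x = -36 and +36 mm, y = -32 and +32 mm. Origin at the centre of its underside, z up. It lies turned by up to 0.45 rad either way from start to start.
- square: grey housing square, fixed to the panel, of the device with the flat square cap, 32 x 32 mm: 68 x 60 mm, 32 mm high (its steps on the -x and +x sides 18 mm), origin at the centre of its underside 10 mm above the worktop, axes as the panel's. Which of the panel's four places it has changes from start to start.
- square_top (a point): centre of the top of the flat square cap, 32 x 32 mm; moves down with the cap. Out, it is 58 mm above the worktop.
- square_cap (a joint): travel of the flat square cap, 32 x 32 mm, m: 0 = out, grows as it is pressed straight down, to 0.012. It starts to move at about 3 N, needs about 4.5 N near the firm stop, and stays by friction where it is left. At 0 it stands 16 mm proud of its housing (tripped), at 0.012 4 mm.
- round: grey housing round, fixed to the panel, of the device with the flat round cap, 26 mm across: 68 x 60 mm, 32 mm high (its steps on the -x and +x sides 18 mm), origin at the centre of its underside 10 mm above the worktop, axes as the panel's. Which of the panel's four places it has changes from start to start.
- round_top (a point): centre of the top of the flat round cap, 26 mm across; moves down with the cap. Out, it is 58 mm above the worktop.
- round_cap (a joint): travel of the flat round cap, 26 mm across, m: 0 = out, grows as it is pressed straight down, to 0.012. It starts to move at about 3 N, needs about 4.5 N near the firm stop, and stays by friction where it is left. At 0 it stands 16 mm proud of its housing (tripped), at 0.012 4 mm.
- bar: grey housing bar, fixed to the panel, of the device with the narrow bar cap, 40 mm along the panel's x and 12 mm along its y: 68 x 60 mm, 32 mm high (its steps on the -x and +x sides 18 mm), origin at the centre of its underside 10 mm above the worktop, axes as the panel's. Which of the panel's four places it has changes from start to start.
- bar_top (a point): centre of the top of the narrow bar cap, 40 mm along the panel's x and 12 mm along its y; moves down with the cap. Out, it is 58 mm above the worktop.
- bar_cap (a joint): travel of the narrow bar cap, 40 mm along the panel's x and 12 mm along its y, m: 0 = out, grows as it is pressed straight down, to 0.012. It starts to move at about 3 N, needs about 4.5 N near the firm stop, and stays by friction where it is left. At 0 it stands 16 mm proud of its housing (tripped), at 0.012 4 mm.
- mushroom: grey housing mushroom, fixed to the panel, of the device with the mushroom head (stop button), domed, 42 mm across on an 18 mm stem, taller than the others: 68 x 60 mm, 32 mm high (its steps on the -x and +x sides 18 mm), origin at the centre of its underside 10 mm above the worktop, axes as the panel's. Which of the panel's four places it has changes from start to start.
- mushroom_top (a point): centre of the top of the mushroom head (stop button), domed, 42 mm across on an 18 mm stem, taller than the others; moves down with the cap. Out, it is 71 mm above the worktop.
- mushroom_cap (a joint): travel of the mushroom head (stop button), domed, 42 mm across on an 18 mm stem, taller than the others, m: 0 = out, grows as it is pressed straight down, to 0.012. It starts to move at about 3 N, needs about 4.5 N near the firm stop, and stays by friction where it is left. Not to be pressed.
- spare_finger: spare printed gripper finger lying loose in front of the panel, 14 x 52 x 12 mm, origin at the centre of its underside, long along its y
- module: brown potted converter module on four pins, standing loose in front of the panel, 26 x 30 x 27 mm, origin near the centre of its underside
- screwdriver: cross-head screwdriver lying loose to the left (+y) of the panel, 213 mm long along its y, 35 mm high, origin about the middle of its length on the worktop

How it is judged (in metres and radians):
On the way, in this order (a step that is already met when the one before it is completed fails the run):
1. the square cap is pressed in, the round and bar caps still stand out (value of joint square_cap above 0.006 m and value of joint each of round_cap, bar_cap below 0.003 m), for 0.1 s.
2. then the round cap is pressed in, the bar cap still stands out (value of joint each of square_cap, round_cap above 0.006 m and value of joint bar_cap below 0.003 m), for 0.1 s.
3. then the bar cap is pressed in (value of joint each of square_cap, round_cap, bar_cap above 0.006 m), for 0.1 s.
At the end, for the whole second after the job is handed in: the square, round and bar caps are each in by more than 6 mm of their 12 mm and stay there, the mushroom button is out (less than 2 mm down), and the spare finger, module and screwdriver lie within 20 mm of where they were (all of step 3 and value of joint mushroom_cap below 0.002 m and distance of each of spare_finger, module, screwdriver from where it was at the start of the episode below 0.02 m); the robot touches nothing.
It fails at once if a breaker is pressed or knocked with more than 35 N (contact force between any of square, round, bar, mushroom and anything else above 35 N).
It fails at once if the round or bar cap goes in before the one that comes first ((value of joint round_cap above 0.005 m and value of joint square_cap below 0.005 m) or (value of joint bar_cap above 0.005 m and value of joint round_cap below 0.005 m)).
It fails at once if the mushroom stop button is pressed (value of joint mushroom_cap above 0.002 m).
It fails at once if a loose thing by the panel is pushed, lifted or carried more than 20 mm (distance of any of spare_finger, module, screwdriver from where it was at the start of the episode above 0.02 m).
It also fails if it takes over 40 s, if anything falls off the work surface, if the arm or the gripper's body presses on something with over 40 N, if the wrist force passes 120 N, or if a joint passes its speed limit or range.

## Working session

There is one attempt and no reset: what is moved stays moved. The work goes in short steps, Python scripts to look and compute and a tool call to move; the robot and the scene stay as the last step left them, time stands still between calls to the robot, and variables do not carry over. Pictures are saved under pics/ and viewed, at most 10 in all, crops included, and the job is handed in when it is done.

Besides the shell and the picture viewer there is one more tool, called in YAML: its name, and indented under it one key for each argument. step_arm: Moves the arm, as the interface text tells. Shifts and turns lie within -1 to 1; 1 stands for 0.3 m of shift or 90 degrees of turn. Its arguments: {"type":"object","properties":{"plan":{"type":"array"}},"required":["plan"]}

```bash
mkdir -p pics
python3 - <<'E'
from cell import ctrl
import cv2,numpy as np
s=ctrl.read_state();print({k:s[k] for k in('clock','eef_pos','tool_rot','force','width')})
for n in('top','scene'):
    d=ctrl.get_image(n);cv2.imwrite(f'pics/{n}0.png',d['color'][...,::-1]);np.savez(f'{n}0.npz',**d)
    print(n,d['fx'],d['cx'],d['cy'],d['T'].round(3).tolist())
E
```

```text
{'clock': 0.0, 'eef_pos': array([ 232.89199286, -606.22620127,  252.40854174]), 'tool_rot': array([-3.13973506e+00,  1.75449894e-05,  3.66732102e-01]), 'force': array([-1.06610834, -0.91619759, -0.43923024]), 'width': 85.58459630017153}
top 476.99258994965345 276.8693107943356 209.78041096829983 [[-0.012, -0.988, 0.151, 331.432], [-1.0, 0.015, 0.017, 349.488], [-0.019, -0.151, -0.988, 927.124], [0.0, 0.0, 0.0, 1.0]]
scene 531.0925746542051 282.4610191620866 206.13941305620236 [[-0.773, -0.314, 0.551, 4.739], [-0.634, 0.352, -0.689, 920.109], [0.023, -0.882, -0.471, 470.947], [0.0, 0.0, 0.0, 1.0]]
```

View pics/top0.png

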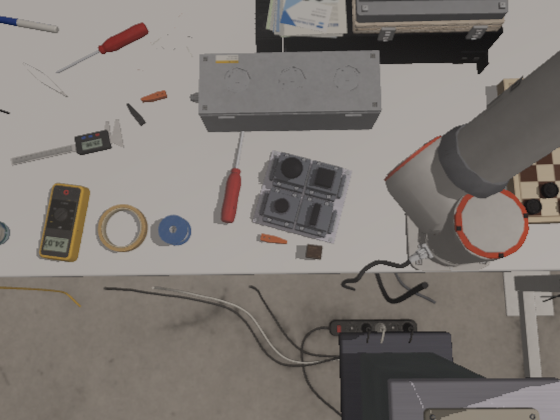

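View pics/scene0.png

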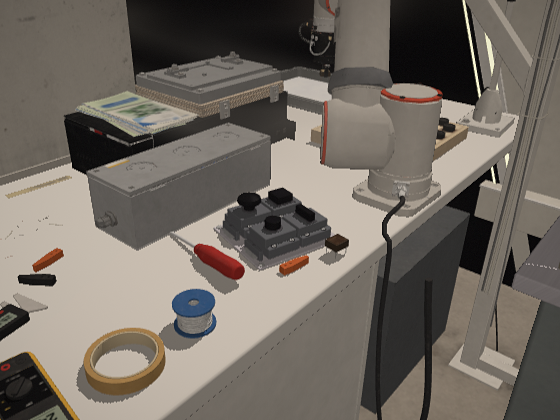

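The top view shows the mushroom at about (291,168), square (325,180), round (282,208), bar (316,216); the scene view agrees. Next: an enlarged crop and measurement of the caps.

```bash
cat > h.py <<'E'
import numpy as np,cv2
def ray(d,u,v,z):
    c=np.array([(u-d['cx'])/d['fx'],(v-d['cy'])/d['fy'],1.]);T=d['T'];r=T[:3,:3]@c;o=T[:3,3]
    return o+r*(z-o[2])/r[2]
def pts(d):
    v,u=np.mgrid[:420,:560];Z=d['range_z'];P=np.stack([(u-d['cx'])/d['fx']*Z,(v-d['cy'])/d['fy']*Z,Z],-1)
    return P@d['T'][:3,:3].T+d['T'][:3,3]
E
python3 - <<'E'
from h import *
d=np.load('top0.npz');P=pts(d)
im=d['color'][...,::-1]
cv2.imwrite('pics/c.png',cv2.resize(im[140:270,210:360],None,fx=4.5,fy=4.5,interpolation=cv2.INTER_CUBIC))
z=P[...,2]
m=((z>51)&(z<90)).astype(np.uint8);m[:140]=0;m[240:]=0;m[:,:255]=0;m[:,355:]=0
n,l,st,c=cv2.connectedComponentsWithStats(m)
for i in range(1,n):
    if st[i,4]>15:
        q=P[l==i];zz=np.median(q[:,2]);cnt=cv2.findContours((l==i).astype(np.uint8),0,2)[0][0]
        print(c[i].round(1),st[i,4],zz.round(1),q[:,2].max().round(1),ray(d,*c[i],zz).round(1),cv2.minAreaRect(cnt))
# plate by big housing: points z 25..45
m=((z>36)&(z<46)).astype(np.uint8);m[:140]=0;m[245:]=0;m[:,:255]=0;m[:,355:]=0
q=P[m>0];print(cv2.minAreaRect(q[:,:2].astype(np.float32)),np.median(q[:,2]))
b=(P[...,2]>95);b[:40]=0;b[140:]=0;b[:,:190]=0;b[:,385:]=0
q=P[b];print('box',cv2.minAreaRect(q[:,:2].astype(np.float32)),np.percentile(q,[1,50,99],axis=0).round())
for n,(u,v) in dict(sd=(231,200),mod=(314,252),fing=(273,239)).items(): print(n,P[v,u].round())
print('table',np.median(z[200:260,180:220]))
E
```

```text
[291.2 167.2] 369 68.2 74.7 [541.9 336.9  68.2] ((291.5, 167.0), (20.0, 21.0), 90.0)
[324.1 176.7] 300 58.0 62.4 [525.2 275.8  58. ] ((324.1764831542969, 176.79412841796875), (17.220027923583984, 17.46256446838379), 14.03624439239502)
[281.  204.5] 152 58.0 61.8 [473.9 356.7  58. ] ((280.5, 204.5), (13.0, 13.0), 90.0)
[314.5 213.4] 141 57.7 61.7 [456.6 295.3  57.7] ((314.4384460449219, 213.39231872558594), (6.49022912979126, 21.400211334228516), 15.255120277404785)
((500.28375244140625, 316.10699462890625), (124.11974334716797, 120.4755630493164), 74.04051208496094) 42.08875529581536
box ((552.7575073242188, 335.10595703125), (342.5294189453125, 442.9356384277344), 89.3830337524414) [[630. 178.  96.]
 [691. 338. 106.]
 [772. 501. 111.]]
sd [488. 452.  32.]
mod [388. 296.  26.]
fing [415. 373.  10.]
table 0.27349001627175085
```

View pics/c.png

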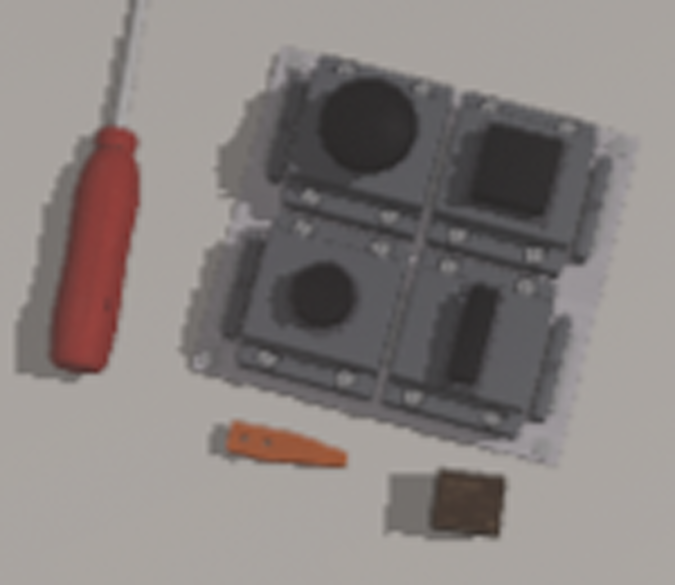

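The crop confirms the layout: mushroom upper left, square upper right, round lower left and bar lower right, with no loose thing over the caps. One check of the way across is needed before moving.

Run:
```python
from h import *
for n in('top','scene'):
    d=np.load(n+'0.npz');P=pts(d);ok=d['range_z']>0
    for y0 in range(-700,300,100):
        m=ok&(P[...,1]>=y0)&(P[...,1]<y0+100)&(P[...,0]>200)&(P[...,0]<800)&(P[...,2]>60)
        if m.sum()>5:
            q=P[m];print(n,y0,m.sum(),q.min(0).round(),q.max(0).round())
```

```text
top -100 1390 [381. -45.  60.] [800.  -0. 333.]
top 0 17478 [361.   0.  60.] [800. 100. 392.]
top 100 7938 [410. 100.  60.] [800. 200. 245.]
top 200 5871 [449. 200.  60.] [800. 300. 177.]
scene -600 15 [ 420. -516.   77.] [ 468. -501.  146.]
scene -500 5914 [ 292. -500.   60.] [ 536. -415.  334.]
scene -100 619 [387. -44.  60.] [800.  -0. 350.]
scene 0 10641 [360.   0.  60.] [800. 100. 352.]
scene 100 7429 [403. 100.  60.] [800. 200. 243.]
scene 200 3155 [626. 200.  60.] [800. 300. 174.]
```

Run:
```python
from h import *
H=np.full((13,18),-1.)
for n in('top','scene'):
    d=np.load(n+'0.npz');P=pts(d)[d['range_z']>0]
    for i in range(13):
        for j in range(18):
            m=(P[:,0]//50==4+i)&(P[:,1]//50==-12+j)
            if m.sum()>5:H[i,j]=max(H[i,j],np.percentile(P[m,2],98))
print('y   ',[-600+50*j for j in range(18)])
for i in range(13):print(200+50*i,H[i].astype(int).tolist())
d=np.load('scene0.npz');P=pts(d)
for u,v in((490,95),(325,20),(345,130),(360,40),(410,100),(450,135),(505,110)):print(u,v,P[v,u].round())
```

```text
y    [-600, -550, -500, -450, -400, -350, -300, -250, -200, -150, -100, -50, 0, 50, 100, 150, 200, 250]
200 [-1, -1, -1, -1, -1, -1, -1, -1, -1, -1, -1, -1, -1, -1, -1, -1, -1, -1]
250 [-1, -1, 190, 224, -1, -1, -1, -1, -1, -1, -1, -1, -1, -1, -1, -1, -1, -1]
300 [-1, -1, -1, 312, -1, -1, -1, -1, -1, 0, 0, -1, -1, -1, -1, -1, 11, -1]
350 [15, 16, 232, 223, -1, 0, 0, 0, 3, 3, 4, 211, 214, 213, 53, 38, 10, 29]
400 [16, 17, 306, 274, 17, 28, 28, 28, 32, 33, -1, 214, 215, 214, 179, 4, 3, 57]
450 [-1, 95, 314, 315, 33, 41, 40, 40, 44, 45, 44, 298, 310, 283, 234, 171, 14, 59]
500 [0, 14, 0, 315, 40, 40, -1, -1, 44, 44, 34, 349, 377, 330, 240, 177, 42, 60]
550 [0, 0, -1, -1, -1, -1, -1, -1, 34, 35, -1, -1, 389, 335, 212, 3, 4, 42]
600 [-1, -1, -1, -1, -1, -1, -1, -1, -1, -1, -1, 2, 379, 3, 3, 107, 108, 108]
650 [-1, -1, -1, -1, -1, -1, -1, -1, -1, -1, 28, 3, 3, 3, 3, 109, 109, 109]
700 [-1, -1, -1, -1, -1, -1, -1, -1, -1, 33, 33, 50, 3, 3, 3, 109, 109, 109]
750 [-1, -1, -1, -1, -1, -1, -1, 3, 3, 3, 3, 173, 171, 171, 171, 172, 174, 136]
800 [-1, -1, -1, -1, -1, 295, 285, 3, 3, 3, 3, 177, 177, 179, 180, 177, 177, 136]
490 95 [ 439. -476.   87.]
325 20 [ 921. -400.  226.]
345 130 [476. 160. 152.]
360 40 [518.  67. 287.]
410 100 [394.  91. 208.]
450 135 [ 450. -275.   29.]
505 110 [ 520. -930.  -78.]
```

```bash
python3 - <<'E'
from h import *
out=[]
for n in('top','scene'):
    d=np.load(n+'0.npz');Ti=np.linalg.inv(d['T']);im=d['color'][...,::-1].copy();P=pts(d)
    print(n)
    for k,p in dict(base=(0,0,0),tcp=(233,-607,253),fl=(233,-607,400),sh=(0,0,300)).items():
        c=Ti[:3,:3]@np.array(p)+Ti[:3,3];print(k,(c[:2]/c[2]*d['fx']+[d['cx'],d['cy']]).round(),c[2].round())
    for u,v in {'top':((540,50),(510,100),(480,165),(490,220),(420,180),(440,395),(500,400),(550,390),(400,350),(530,290)),'scene':((362,5),(362,40),(345,130),(410,95),(395,195),(490,20),(540,30),(545,150),(545,280),(500,330),(490,380),(490,95),(320,45))}[n]:print(u,v,P[v,u].round())
E
python3 - <<'E'
import cv2
im=cv2.imread('pics/scene0.png');cv2.imwrite('pics/s2.png',cv2.resize(im[0:220,290:560],None,fx=2.7,fy=2.7,interpolation=cv2.INTER_CUBIC))
E
```

```text
top
base [483. 466.] 860.0
tcp [1005.  349.] 635.0
fl [1219.  368.] 490.0
sh [586. 563.] 564.0
540 50 [ 796. -177.    1.]
510 100 [564.  53. 326.]
480 165 [493.  71. 261.]
490 220 [420.  42. 212.]
420 180 [490. 134. 181.]
440 395 [123.  69.   2.]
500 400 [331. 349. 927.]
550 390 [ 131. -132.    3.]
400 350 [ 113.  -12. -659.]
530 290 [ 298. -433. -640.]
scene
base [641. 264.] 853.0
tcp [609.  33.] 1281.0
fl [629. -33.] 1211.0
sh [717.  78.] 712.0
362 5 [535.  42. 343.]
362 40 [515.  64. 287.]
345 130 [476. 160. 152.]
410 95 [406.  69. 209.]
395 195 [393. 101.  29.]
490 20 [ 464. -436.  275.]
540 30 [ 346. -436.  267.]
545 150 [ 364. -933. -183.]
545 280 [106. 145.  -3.]
500 330 [ 302. -685. -765.]
490 380 [ 243. -420. -754.]
490 95 [ 439. -476.   87.]
320 45 [ 932. -398.  154.]
```

View pics/s2.png

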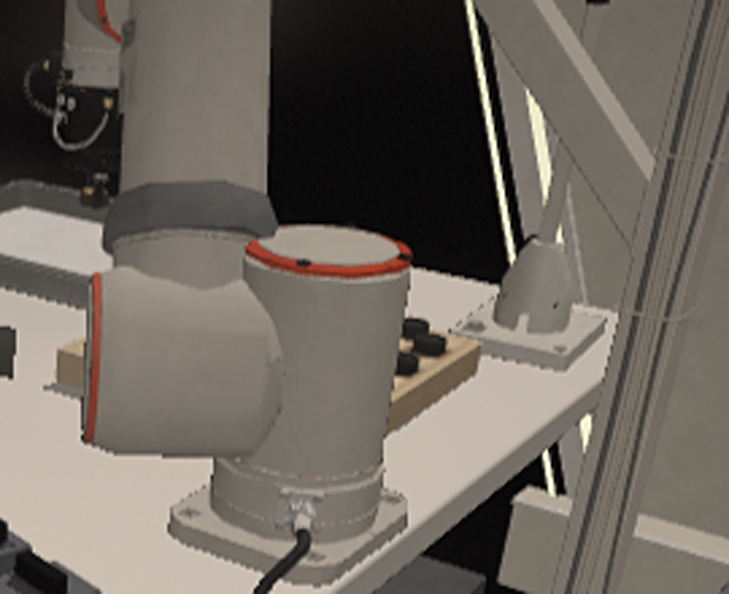

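The crop shows a second robot standing on the table between my arm and the panel, with its column at about (390,30) and a leaning upper arm. A lamp base sits near (440,-476), with a diagonal beam. I need their extents for a safe path.

Run:
```python
from h import *
d=np.load('scene0.npz');P=pts(d)
for v in (3,20,40,60,80,95):
    print(v,[(u,*P[v,u].round().astype(int)) for u in range(465,560,8)])
Q=[]
for n in('top','scene'):
    e=np.load(n+'0.npz');Q.append(pts(e)[e['range_z']>0])
Q=np.vstack(Q);Q=Q[(Q[:,0]>300)&(Q[:,0]<700)&(Q[:,1]>-120)&(Q[:,1]<215)]
for z in range(60,420,30):
    q=Q[(Q[:,2]>=z)&(Q[:,2]<z+30)&(Q[:,0]<640-60*(Q[:,1]>90))]
    if len(q)>5:print(z,len(q),'x',np.percentile(q[:,0],[1,99]).round(),'y',np.percentile(q[:,1],[1,99]).round())
```

```text
3 [(465, np.int64(725), np.int64(-931), np.int64(247)), (473, np.int64(512), np.int64(-435), np.int64(309)), (481, np.int64(494), np.int64(-439), np.int64(310)), (489, np.int64(476), np.int64(-442), np.int64(312)), (497, np.int64(622), np.int64(-939), np.int64(256)), (505, np.int64(596), np.int64(-935), np.int64(259)), (513, np.int64(436), np.int64(-493), np.int64(311)), (521, np.int64(549), np.int64(-942), np.int64(263)), (529, np.int64(522), np.int64(-932), np.int64(267)), (537, np.int64(500), np.int64(-940), np.int64(268)), (545, np.int64(480), np.int64(-950), np.int64(269)), (553, np.int64(331), np.int64(-430), np.int64(327))]
20 [(465, np.int64(718), np.int64(-940), np.int64(192)), (473, np.int64(691), np.int64(-941), np.int64(196)), (481, np.int64(484), np.int64(-432), np.int64(273)), (489, np.int64(467), np.int64(-439), np.int64(274)), (497, np.int64(448), np.int64(-439), np.int64(276)), (505, np.int64(439), np.int64(-468), np.int64(275)), (513, np.int64(560), np.int64(-936), np.int64(211)), (521, np.int64(536), np.int64(-939), np.int64(214)), (529, np.int64(512), np.int64(-93
[... 2452 characters left out ...]
(-23)), (521, np.int64(483), np.int64(-940), np.int64(-20)), (529, np.int64(334), np.int64(-430), np.int64(118)), (537, np.int64(316), np.int64(-431), np.int64(122)), (545, np.int64(300), np.int64(-437), np.int64(124)), (553, np.int64(386), np.int64(-940), np.int64(0))]
60 1390 x [361. 527.] y [ 33. 168.]
90 1896 x [361. 516.] y [ 37. 178.]
120 2741 x [361. 517.] y [ 38. 178.]
150 4322 x [362. 557.] y [ 41. 171.]
180 5409 x [363. 550.] y [ -8. 144.]
210 6224 x [370. 557.] y [ -7. 115.]
240 2802 x [473. 564.] y [ 14. 101.]
270 2706 x [486. 579.] y [-2. 82.]
300 2931 x [496. 590.] y [-7. 67.]
330 2544 x [507. 593.] y [-7. 53.]
360 1324 x [523. 602.] y [16. 39.]
390 27 x [567. 587.] y [23. 27.]
```

A post stands at about (290–340, -435). The other robot's column top is at about 235, and above that it takes only x > 473. Path: retract to a radius of about 410 at higher z, swing past in front, then go out over the panel.

step_arm:
  plan:
    - {"dx":-0.02,"dy":-0.156,"dz":-0.07,"gripper":0}
    - {"dx":-0.02,"dy":-0.156,"dz":-0.07,"gripper":0}
    - {"dx":-0.02,"dy":-0.156,"dz":-0.07,"gripper":0}
    - {"dx":-0.02,"dy":-0.156,"dz":-0.07,"gripper":0}
    - {"dx":-0.02,"dy":-0.156,"dz":-0.07,"gripper":0}
    - {"gripper":0}

```text
invalid input
```

step_arm:
  plan:
    - {"dx":-0.02,"dy":-0.156,"dz":-0.07,"ax":0,"ay":0,"az":0,"gripper":0}
    - {"dx":-0.02,"dy":-0.156,"dz":-0.07,"ax":0,"ay":0,"az":0,"gripper":0}
    - {"dx":-0.02,"dy":-0.156,"dz":-0.07,"ax":0,"ay":0,"az":0,"gripper":0}
    - {"dx":-0.02,"dy":-0.156,"dz":-0.07,"ax":0,"ay":0,"az":0,"gripper":0}
    - {"dx":-0.02,"dy":-0.156,"dz":-0.07,"ax":0,"ay":0,"az":0,"gripper":0}
    - {"dx":0,"dy":0,"dz":0,"ax":0,"ay":0,"az":0,"gripper":0}

```text
clock: 0.85
eef_pos: [119.8, -397.1, 359.7]
tool_rot: [3.14, -0.0, 0.365]
force: [-0.2, -0.9, 0.9]
width: 0.1
gripper_force: 0.0
```

step_arm:
  plan:
    - {"dx":0.186,"dy":-0.02,"dz":0,"ax":0,"ay":0,"az":0,"gripper":0}
    - {"dx":0.186,"dy":-0.02,"dz":0,"ax":0,"ay":0,"az":0,"gripper":0}
    - {"dx":0.186,"dy":-0.02,"dz":0,"ax":0,"ay":0,"az":0,"gripper":0}
    - {"dx":0.169,"dy":-0.106,"dz":0,"ax":0,"ay":0,"az":0,"gripper":0}
    - {"dx":0.169,"dy":-0.106,"dz":0,"ax":0,"ay":0,"az":0,"gripper":0}
    - {"dx":0.169,"dy":-0.106,"dz":0,"ax":0,"ay":0,"az":0,"gripper":0}
    - {"dx":0,"dy":0,"dz":0,"ax":0,"ay":0,"az":0,"gripper":0}

```text
clock: 1.72
eef_pos: [382.1, -174.6, 357.9]
tool_rot: [-3.14, -0.002, 0.377]
force: [-0.3, -0.7, -0.5]
width: -0.0
gripper_force: 0.0
```

Run:
```python
from cell import ctrl
import cv2
s=ctrl.read_state();print(s['qpos'],s['eef_pos'],s['force'])
a=ctrl.get_image('scene')['color'];b=ctrl.get_image('top')['color']
cv2.imwrite('pics/m1.png',cv2.resize(cv2.hconcat([a,b])[...,::-1],(800,300),interpolation=cv2.INTER_AREA))
```

```text
[ 0.56722196  0.17601776 -0.2412464   1.95166184  0.04609208  1.01878835
 -0.88887695] [ 382.11695897 -174.5853186   357.9131497 ] [-0.33193808 -0.6820955  -0.47059247]
```

View pics/m1.png

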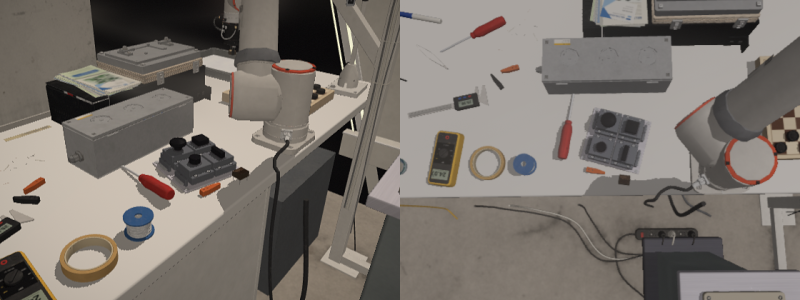

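The arm isn't in either view, only its shadow. The scene is unchanged, so I continue past the other robot.

step_arm:
  plan:
    - {"dx":0.062,"dy":-0.132,"dz":0,"ax":0,"ay":0,"az":0,"gripper":0}
    - {"dx":0.062,"dy":-0.132,"dz":0,"ax":0,"ay":0,"az":0,"gripper":0}
    - {"dx":0.062,"dy":-0.132,"dz":0,"ax":0,"ay":0,"az":0,"gripper":0}
    - {"dx":0.062,"dy":-0.132,"dz":0,"ax":0,"ay":0,"az":0,"gripper":0}
    - {"dx":0,"dy":0,"dz":0,"ax":0,"ay":0,"az":0,"gripper":0}

```text
clock: 2.45
eef_pos: [391.6, -2.7, 358.3]
tool_rot: [-3.141, -0.001, 0.37]
force: [-0.2, 0.9, 0.0]
width: -0.2
gripper_force: 0.0
```

step_arm:
  plan:
    - {"dx":0.048,"dy":-0.124,"dz":0,"ax":0,"ay":0,"az":0,"gripper":0}
    - {"dx":0.048,"dy":-0.124,"dz":0,"ax":0,"ay":0,"az":0,"gripper":0}
    - {"dx":0.048,"dy":-0.124,"dz":0,"ax":0,"ay":0,"az":0,"gripper":0}
    - {"dx":-0.007,"dy":-0.121,"dz":0,"ax":0,"ay":0,"az":0,"gripper":0}
    - {"dx":-0.007,"dy":-0.121,"dz":0,"ax":0,"ay":0,"az":0,"gripper":0}
    - {"dx":-0.007,"dy":-0.121,"dz":0,"ax":0,"ay":0,"az":0,"gripper":0}
    - {"dx":0,"dy":0,"dz":0,"ax":0,"ay":0,"az":0,"gripper":0}

```text
clock: 3.32
eef_pos: [346.9, 215.3, 358.2]
tool_rot: [-3.141, 0.0, 0.368]
force: [0.6, -1.6, -1.0]
width: -0.5
gripper_force: 0.0
```

Run:
```python
from cell import ctrl
s=ctrl.read_state();print(s['qpos'],s['eef_pos'],s['force'],s['tool_rot'])
```

```text
[-0.13730085  0.17915694 -0.57353677  1.96947267  0.11296934  1.02390168
 -1.96495613] [346.88171359 215.33234865 358.20558496] [ 0.565875   -1.60267346 -1.04875684] [-3.14117524e+00  4.03636155e-05  3.68269835e-01]
```

step_arm:
  plan:
    - {"dx":0.157,"dy":0.006,"dz":0,"ax":0,"ay":0,"az":0,"gripper":0}
    - {"dx":0.157,"dy":0.006,"dz":0,"ax":0,"ay":0,"az":0,"gripper":0}
    - {"dx":0.157,"dy":0.006,"dz":0,"ax":0,"ay":0,"az":0,"gripper":0}
    - {"dx":0.157,"dy":0.006,"dz":0,"ax":0,"ay":0,"az":0,"gripper":0}
    - {"dx":0,"dy":0,"dz":0,"ax":0,"ay":0,"az":0,"gripper":0}
    - {"dx":0,"dy":0,"dz":0.15,"ax":0,"ay":0,"az":0,"gripper":0}
    - {"dx":0,"dy":0,"dz":0.15,"ax":0,"ay":0,"az":0,"gripper":0}
    - {"dx":0,"dy":0,"dz":0.15,"ax":0,"ay":0,"az":0,"gripper":0}
    - {"dx":0,"dy":0,"dz":0.15,"ax":0,"ay":0,"az":0,"gripper":0}
    - {"dx":0,"dy":0,"dz":0,"ax":0,"ay":0,"az":0,"gripper":0}

```text
clock: 4.58
eef_pos: [523.6, 271.7, 175.3]
tool_rot: [3.139, 0.008, 0.365]
force: [-0.2, -1.1, 0.0]
width: 0.1
gripper_force: 0.0
```

Run:
```python
from cell import ctrl
import cv2
s=ctrl.read_state();print(s['qpos'],s['eef_pos'],s['force'],s['tool_rot'])
a=ctrl.get_image('scene')['color'];b=ctrl.get_image('top')['color']
cv2.imwrite('pics/m2.png',cv2.resize(cv2.hconcat([a,b])[...,::-1],(800,300),interpolation=cv2.INTER_AREA))
```

```text
[-0.25206759  0.67342167 -0.44032245  1.75134412  0.37688952  0.81034679
 -2.07965611] [523.56175273 271.72275708 175.32820125] [-0.20173652 -1.08060825  0.01020531] [3.1387162  0.00811667 0.36478882]
```

View pics/m2.png

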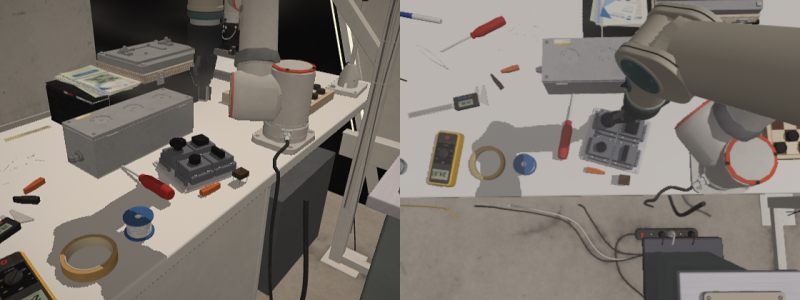

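Scene left: my wrist is over the far right part of the panel, at about (205,60). Top right: my forearm passes near the other robot's upper arm. I'll check that gap.

Run:
```python
from cell import ctrl
from h import *
d=ctrl.get_image('top');P=pts(d);P[d['range_z']==0]=np.nan
for u in range(430,560,20):print(u,[(v,*P[v,u].round(0)) for v in range(5,215,18)])
```

```text
430 [(5, np.float64(797.0), np.float64(97.0), np.float64(171.0)), (23, np.float64(533.0), np.float64(232.0), np.float64(574.0)), (41, np.float64(504.0), np.float64(242.0), np.float64(600.0)), (59, np.float64(487.0), np.float64(245.0), np.float64(607.0)), (77, np.float64(472.0), np.float64(247.0), np.float64(609.0)), (95, np.float64(460.0), np.float64(246.0), np.float64(606.0)), (113, np.float64(450.0), np.float64(245.0), np.float64(598.0)), (131, np.float64(442.0), np.float64(241.0), np.float64(583.0)), (149, np.float64(539.0), np.float64(117.0), np.float64(186.0)), (167, np.float64(509.0), np.float64(120.0), np.float64(190.0)), (185, np.float64(481.0), np.float64(120.0), np.float64(184.0)), (203, np.float64(454.0), np.float64(119.0), np.float64(175.0))]
450 [(5, np.float64(795.0), np.float64(64.0), np.float64(172.0)), (23, np.float64(777.0), np.float64(56.0), np.float64(146.0)), (41, np.float64(498.0), np.float64(232.0), np.float64(611.0)), (59, np.float64(481.0), np.float64(235.0), np.float64(618.0)), (77, np.float64(467.0), np.float64(237.0), np.float64(621.0)), (95, np.float64(45
[... 3534 characters left out ...]
, (23, np.float64(857.0), np.float64(-206.0), np.float64(-3.0)), (41, np.float64(474.0), np.float64(187.0), np.float64(653.0)), (59, np.float64(458.0), np.float64(194.0), np.float64(663.0)), (77, np.float64(445.0), np.float64(197.0), np.float64(667.0)), (95, np.float64(435.0), np.float64(199.0), np.float64(667.0)), (113, np.float64(424.0), np.float64(199.0), np.float64(666.0)), (131, np.float64(415.0), np.float64(197.0), np.float64(661.0)), (149, np.float64(406.0), np.float64(196.0), np.float64(657.0)), (167, np.float64(399.0), np.float64(188.0), np.float64(642.0)), (185, np.float64(506.0), np.float64(-147.0), np.float64(42.0)), (203, np.float64(474.0), np.float64(-151.0), np.float64(29.0))]
```

The forearm is clear by more than 80 mm. Now to the hover over the square cap.

step_arm:
  plan:
    - {"dx":0.01,"dy":-0.011,"dz":0.1,"ax":0,"ay":0,"az":0,"gripper":0}
    - {"dx":0,"dy":0,"dz":0.1,"ax":0,"ay":0,"az":0,"gripper":0}
    - {"dx":0,"dy":0,"dz":0.08,"ax":0,"ay":0,"az":0,"gripper":0}
    - {"dx":0,"dy":0,"dz":0,"ax":0,"ay":0,"az":0,"gripper":0}
    - {"dx":0,"dy":0,"dz":0,"ax":0,"ay":0,"az":0,"gripper":0}

```text
clock: 5.35
eef_pos: [528.2, 280.7, 96.4]
tool_rot: [-3.141, -0.004, 0.367]
force: [0.8, 0.1, 0.3]
width: 0.4
gripper_force: 0.0
```

step_arm:
  plan:
    - {"dx":-0.015,"dy":0.012,"dz":0,"ax":0,"ay":0,"az":0,"gripper":0}
    - {"dx":0,"dy":0,"dz":0.02,"ax":0,"ay":0,"az":0,"gripper":0}
    - {"dx":0,"dy":0,"dz":0.02,"ax":0,"ay":0,"az":0,"gripper":0}
    - {"dx":0,"dy":0,"dz":0.01,"ax":0,"ay":0,"az":0,"gripper":0}
    - {"dx":0,"dy":0,"dz":0.008,"ax":0,"ay":0,"az":0,"gripper":0}
    - {"dx":0,"dy":0,"dz":0.008,"ax":0,"ay":0,"az":0,"gripper":0}
    - {"dx":0,"dy":0,"dz":0,"ax":0,"ay":0,"az":0,"gripper":0}

```text
clock: 6.22
eef_pos: [524.0, 275.1, 74.3]
tool_rot: [-3.141, -0.0, 0.367]
force: [0.4, 0.0, 0.1]
width: 0.1
gripper_force: 0.0
```

step_arm:
  plan:
    - {"dx":0,"dy":0,"dz":0.008,"ax":0,"ay":0,"az":0,"gripper":0}
    - {"dx":0,"dy":0,"dz":0,"ax":0,"ay":0,"az":0,"gripper":0}

```text
clock: 6.48
eef_pos: [524.1, 275.2, 72.0]
tool_rot: [-3.141, -0.0, 0.367]
force: [-0.4, 0.1, 1.3]
width: 0.3
gripper_force: 0.6
```

step_arm:
  plan:
    - {"dx":0,"dy":0,"dz":0.008,"ax":0,"ay":0,"az":0,"gripper":0}
    - {"dx":0,"dy":0,"dz":0,"ax":0,"ay":0,"az":0,"gripper":0}

```text
clock: 6.72
eef_pos: [524.1, 275.2, 69.6]
tool_rot: [-3.141, -0.0, 0.367]
force: [-1.3, -0.3, 1.8]
width: 0.2
gripper_force: 0.9
```

Run:
```python
from cell import ctrl
import cv2,numpy as np
F=[]
for i in range(4):
    a=ctrl.get_image('scene');F.append(ctrl.read_state()['force'])
print(np.round(F,1))
cv2.imwrite('pics/m3.png',cv2.resize(a['color'][170:270,210:345,::-1],None,fx=5,fy=5,interpolation=cv2.INTER_CUBIC))
```

```text
[[ 0.3  0.8  1.6]
 [-0.4 -0.2  1.3]
 [-0.5  0.3  1.6]
 [-0.5  0.7  0.3]]
```

View pics/m3.png

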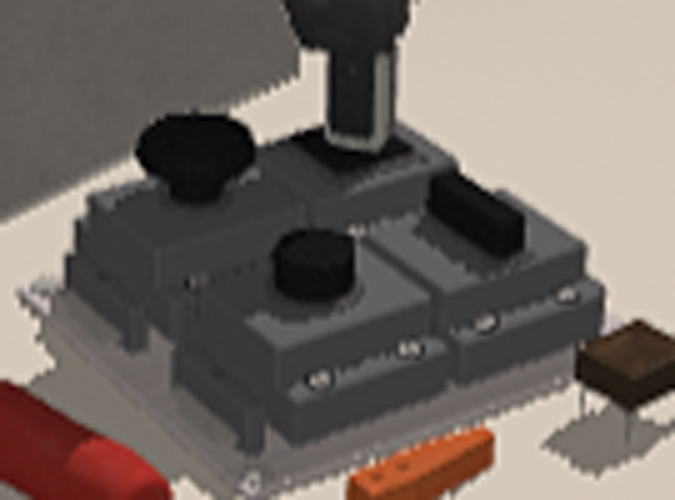

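The crop shows the square cap nearly flush under the closed fingertips (about (360,150)), with the round, bar and mushroom still out. Now I lift and go over the round cap.

step_arm:
  plan:
    - {"dx":0,"dy":0,"dz":-0.08,"ax":0,"ay":0,"az":0,"gripper":0}
    - {"dx":0,"dy":0,"dz":-0.09,"ax":0,"ay":0,"az":0,"gripper":0}
    - {"dx":0,"dy":0,"dz":0,"ax":0,"ay":0,"az":0,"gripper":0}
    - {"dx":-0.02,"dy":-0.105,"dz":0,"ax":0,"ay":0,"az":0,"gripper":0}
    - {"dx":-0.02,"dy":-0.105,"dz":0,"ax":0,"ay":0,"az":0,"gripper":0}
    - {"dx":-0.02,"dy":-0.105,"dz":0,"ax":0,"ay":0,"az":0,"gripper":0}
    - {"dx":0,"dy":0,"dz":0,"ax":0,"ay":0,"az":0,"gripper":0}
    - {"dx":0,"dy":0,"dz":0.06,"ax":0,"ay":0,"az":0,"gripper":0}
    - {"dx":0,"dy":0,"dz":0.03,"ax":0,"ay":0,"az":0,"gripper":0}
    - {"dx":0,"dy":0,"dz":0,"ax":0,"ay":0,"az":0,"gripper":0}
    - {"dx":0,"dy":0,"dz":0,"ax":0,"ay":0,"az":0,"gripper":0}

```text
clock: 8.3
eef_pos: [473.7, 356.3, 93.6]
tool_rot: [3.142, 0.0, 0.366]
force: [-0.8, -0.1, -1.3]
width: 0.1
gripper_force: 0.0
```

Run:
```python
from cell import ctrl
s=ctrl.read_state();print(s['qpos'],s['eef_pos'],s['force'],s['tool_rot'])
```

```text
[-0.46535459  0.78262802 -0.36515254  1.80185967  0.43682379  0.63762958
 -2.2938354 ] [473.66796667 356.34542684  93.60400992] [-0.84942062 -0.10453558 -1.31591754] [3.14153938e+00 9.20515612e-06 3.65947763e-01]
```

On target. Down 24 mm slowly, the last stretch at 2.4 mm per row.

step_arm:
  plan:
    - {"dx":0,"dy":0,"dz":0.02,"ax":0,"ay":0,"az":0,"gripper":0}
    - {"dx":0,"dy":0,"dz":0.012,"ax":0,"ay":0,"az":0,"gripper":0}
    - {"dx":0,"dy":0,"dz":0.008,"ax":0,"ay":0,"az":0,"gripper":0}
    - {"dx":0,"dy":0,"dz":0.008,"ax":0,"ay":0,"az":0,"gripper":0}
    - {"dx":0,"dy":0,"dz":0.008,"ax":0,"ay":0,"az":0,"gripper":0}
    - {"dx":0,"dy":0,"dz":0.008,"ax":0,"ay":0,"az":0,"gripper":0}
    - {"dx":0,"dy":0,"dz":0.008,"ax":0,"ay":0,"az":0,"gripper":0}
    - {"dx":0,"dy":0,"dz":0.008,"ax":0,"ay":0,"az":0,"gripper":0}
    - {"dx":0,"dy":0,"dz":0,"ax":0,"ay":0,"az":0,"gripper":0}

```text
clock: 9.43
eef_pos: [473.3, 356.8, 69.4]
tool_rot: [-3.142, 0.0, 0.367]
force: [-0.1, -0.9, 0.9]
width: -0.0
gripper_force: 0.5
```

step_arm:
  plan:
    - {"dx":0,"dy":0,"dz":-0.08,"ax":0,"ay":0,"az":0,"gripper":0}
    - {"dx":0,"dy":0,"dz":-0.09,"ax":0,"ay":0,"az":0,"gripper":0}
    - {"dx":0,"dy":0,"dz":0,"ax":0,"ay":0,"az":0,"gripper":0}
    - {"dx":-0.063,"dy":0.085,"dz":0,"ax":0,"ay":0,"az":0,"gripper":0}
    - {"dx":-0.063,"dy":0.086,"dz":0,"ax":0,"ay":0,"az":0,"gripper":0}
    - {"dx":0,"dy":0,"dz":0,"ax":0,"ay":0,"az":0,"gripper":0}
    - {"dx":0,"dy":0,"dz":0,"ax":0,"ay":0,"az":0,"gripper":0}

```text
clock: 10.3
eef_pos: [456.6, 295.9, 120.3]
tool_rot: [-3.141, -0.0, 0.367]
force: [0.4, 0.2, 0.3]
width: 0.1
gripper_force: 0.0
```

Run:
```python
from cell import ctrl
import cv2
from h import *
a=ctrl.get_image('scene');P=pts(a)
cv2.imwrite('pics/m4.png',cv2.resize(a['color'][170:270,210:345,::-1],None,fx=5,fy=5,interpolation=cv2.INTER_CUBIC))
Ti=np.linalg.inv(a['T'])
for n,(x,y) in dict(sq=(525,276),rd=(474,357)).items():
    m=(np.hypot(P[...,0]-x,P[...,1]-y)<9)&(P[...,2]<66);print(n,m.sum(),np.median(P[m][:,2]))
```

```text
sq 41 45.6370674728326
rd 54 45.9342072185583
```

View pics/m4.png

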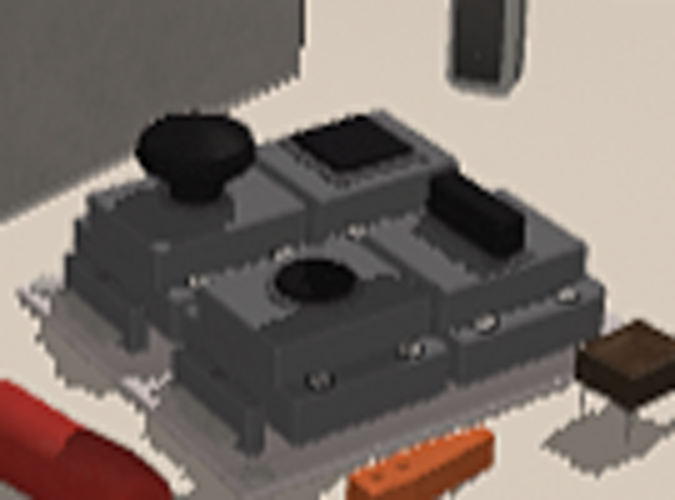

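The crop shows the square (350,140) and round (315,280) caps in, at about 46–47 mm. The bar (475,215) and the mushroom are out. Now the bar.

step_arm:
  plan:
    - {"dx":0,"dy":0,"dz":0.06,"ax":0,"ay":0,"az":0,"gripper":0}
    - {"dx":0,"dy":0,"dz":0.03,"ax":0,"ay":0,"az":0,"gripper":0}
    - {"dx":0,"dy":0,"dz":0.02,"ax":0,"ay":0,"az":0,"gripper":0}
    - {"dx":0,"dy":0,"dz":0.012,"ax":0,"ay":0,"az":0,"gripper":0}
    - {"dx":0,"dy":0,"dz":0.008,"ax":0,"ay":0,"az":0,"gripper":0}
    - {"dx":0,"dy":0,"dz":0.008,"ax":0,"ay":0,"az":0,"gripper":0}
    - {"dx":0,"dy":0,"dz":0.008,"ax":0,"ay":0,"az":0,"gripper":0}
    - {"dx":0,"dy":0,"dz":0.008,"ax":0,"ay":0,"az":0,"gripper":0}
    - {"dx":0,"dy":0,"dz":0.008,"ax":0,"ay":0,"az":0,"gripper":0}
    - {"dx":0,"dy":0,"dz":0.006,"ax":0,"ay":0,"az":0,"gripper":0}
    - {"dx":0,"dy":0,"dz":0,"ax":0,"ay":0,"az":0,"gripper":0}

```text
clock: 11.72
eef_pos: [456.6, 295.5, 70.2]
tool_rot: [-3.141, -0.0, 0.367]
force: [0.3, 0.3, 1.5]
width: 0.1
gripper_force: 0.6
```

step_arm:
  plan:
    - {"dx":0,"dy":0,"dz":-0.08,"ax":0,"ay":0,"az":0,"gripper":0}
    - {"dx":0,"dy":0,"dz":-0.15,"ax":0,"ay":0,"az":0,"gripper":0}
    - {"dx":0,"dy":0,"dz":-0.1,"ax":0,"ay":0,"az":0,"gripper":0}
    - {"dx":0,"dy":0,"dz":0,"ax":0,"ay":0,"az":0,"gripper":0}
    - {"dx":0,"dy":0,"dz":0,"ax":0,"ay":0,"az":0,"gripper":0}

```text
clock: 12.35
eef_pos: [456.0, 294.6, 168.5]
tool_rot: [3.141, 0.002, 0.367]
force: [-0.5, -0.4, 0.4]
width: 0.4
gripper_force: 0.0
```

Run:
```python
from cell import ctrl
import cv2
from h import *
a=ctrl.get_image('scene');P=pts(a)
cv2.imwrite('pics/m5.png',cv2.resize(a['color'][170:285,195:355,::-1],None,fx=5,fy=5,interpolation=cv2.INTER_CUBIC))
for n,(x,y,r) in dict(sq=(525,276,9),rd=(474,357,9),bar=(457,295,5),mush=(542,337,12)).items():
    m=(np.hypot(P[...,0]-x,P[...,1]-y)<r)&(P[...,2]<80);print(n,m.sum(),np.median(P[m][:,2]))
```

```text
sq 39 45.95343853883173
rd 53 45.703881417192804
bar 11 46.06725288558454
mush 134 66.64189736376582
```

View pics/m5.png

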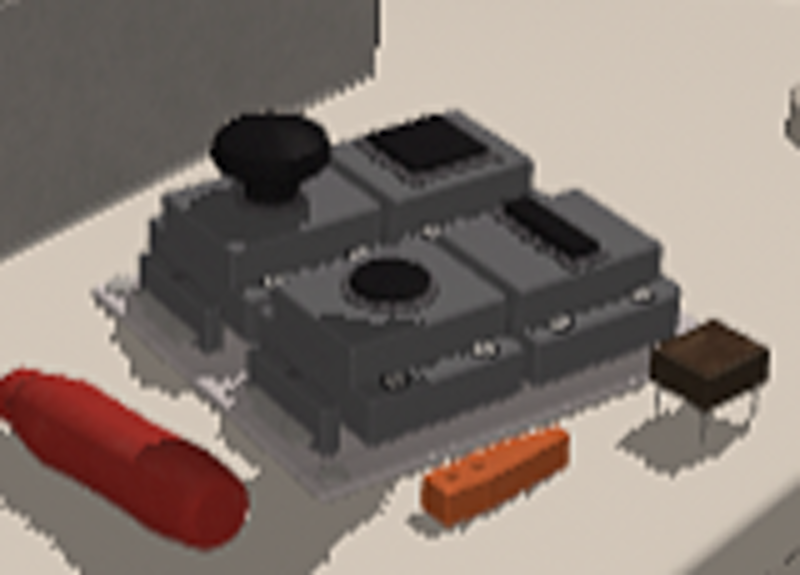

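All three caps are in: square (430,140), round (390,280) and bar (550,228). The mushroom (270,155) is out, and the loose things are where they were. Handing in.

```bash
python3 -c "
from cell import ctrl
print(ctrl.finish_job())"
```

```text
the job is handed in; nothing more can be done
None
```

I pressed the square, round and bar caps in that order and all three are in; the mushroom button is out, the loose things look unmoved, and I handed the job in at about 12 s (no verdict was returned).

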